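Load the detergent cartridge into the dosing dock

ROBOT

A 6-joint arm with a two-finger parallel gripper is mounted at the origin on the work surface. World frame = base frame: x ahead of the robot, y to its left, z up, the work surface at z = 0. Lengths are in m, angles in degrees, forces in N, time in s.
With the tool pointing down it reaches from about 0.375 to 0.9 m from the base axis. Payload 3.1 kg.
Tool frame: the origin (TCP) lies midway between the tips of the shut fingers; the grasp point (between the pads) lies 19 mm behind it; y points along the fingers, x is the direction in which the jaws open and shut, and the axes are right-handed (so a half turn about y gives the same grasp; the last joint's range is limited). The gripper opens to 87 mm and grips with 3 to 60 N. Pads are 19 mm wide; open, the fingers measure 117 mm over their backs; the gripper's body (75 mm by 190 mm) begins 51 mm behind the grasp point.
Start: joints at [-75.43, 30.224, 82.088, -0, 67.689, -10.227], TCP at [0.262, -0.567, 0.223] pointing down, gripper open.
Joint ranges: [-176.69, 176.69], [-43.24, 126.21], [12.49, 139.97], [-82, 262], [0, 151.66], [-163.58, 163.58]. Speed limits (degrees/s): [159.86, 159.86, 180, 180, 180, 180].

INTERFACE

Orientations are given as a 3x3 rotation matrix whose columns are the frame's x, y, z axes.
In Python, from rig import bot, optics, spotter gives the robot as it stands. The module is installed in compiled form; this text tells all that it offers.
- The arm moves only by the shell command python3 -m inch 'ROWS' [OPENING]. ROWS is JSON, a list of rows, each a list of 2 entries, a list of its own where there are three numbers: the shift along the tool's x, y, z in m, then the turn about the tool's y in units of 5 degrees (1.0 is 5 degrees). In form: [[[tx, ty, tz], yaw], ...]. A call has 1 to 12 rows; each row is the pose to reach, as a shift and turn from the pose commanded when the call began, along the tool's axes at that moment; what a row does not reach only later rows make up. A row lasts 1/12 s, in which the tool goes at most 41.7 mm and 7.16 degrees, less where a joint would pass 70% of its speed; a pose out of reach is approached as far as the arm can. A call with a gripper value outside its range is refused whole. OPENING is the gripper command: -1 is fully open, 1 is shut, values between are in proportion, set as the call begins (- or left out, the last holds). The fingers move at their own pace and stop on an object; the grip force is fixed at half the most. Time passes only in rows, so rows that repeat a pose let the fingers close. It gives the time, the measured TCP pose, the force and the opening at its end, in the units of the state.
- bot.read_state(): the state, without advancing time (a new reading comes with each control period).
- optics.capture(name): name is "scene" or "top" or "wrist"; returns a dict with "pixels" (420x560x3 uint8, red, green, blue), "z_map" (420x560 float32, m along the optical axis (not along the pixel's ray), 0 where there is no reading), "mtx" (3x3 intrinsics, pixels), "world_from_camera" (4x4, takes a point from camera to world coordinates). Camera axes: x right, y down, z forward; pixel columns grow to the right and rows downward; lengths in m; the calibration is good to about 2 mm. A picture is of the moment at which its call begins.
- bot.hand_in(): hands the job in, once; it reports no verdict.
Trained networks look in the newest picture that a camera, given by its name, has taken for a name from the list of things; names that differ only in an ending like _2 or _b are one class to them, and where a whole thing is asked for, a point or a joint stands for the part that bears it (a point fixed in the world has none). Each returns a list of dicts, best first, with "confidence" (0 to 1); they miss things now and then, are a little off and sometimes report something else, mostly with a low value. They report only what shows in the picture. A call takes as long as a camera call. They do not tell look-alikes from the thing itself.
- spotter.find_in(camera, query): "location" ([x, y, z] in m, in world coordinates, good to about 4 mm: the middle of the surface that is visible of it).
- spotter.masks_of(camera, query): "pixels" (420x560 bool, what is visible of it).
The state is a dict: "time_s": time; "joint_positions": joint angles; "qvel": joint speeds; "tau": joint torques, N m; "position": TCP position; "tcp_rot": TCP orientation; "force": force on the tool from outside, world axes, zero at the start; "moment": the same for the moment, N m; "opening": opening from 0.0 (shut) to 1.0 (fully open).
Only numpy, scipy, OpenCV 4.12 (cv2) and the standard library are available. Lean on these libraries where they do the work, as an engineer would, in place of code of your own. Each camera call takes 0.05 s, during which the arm holds its last target. There are 200 camera calls.

TASK

Load the detergent cartridge with the rectangular foot into the dosing dock on the laundry worktop: its foot must enter under the rails from the open, flared end, and then slide all the way home to the grey pump block. Leave it standing there, let go, and leave the round-based cartridge where it is.

Things in the scene. Friction and masses are not known exactly. Their poses are not given: they have to be found in the camera images.
- dock: Fixed dock. Origin on the worktop, mid-length, midway between two aluminium rails; x along the track from open mouth to closed end, z up. Rails x -65..65 mm, 26 mm high, 74 mm between walls; lips 20-26 mm up leave a 46 mm slot. At the mouth, 20 mm high walls without lips flare to 98 mm apart at x = -104. No raised floor: the foot slides at worktop level.
- dock_home (a point): Where the cartridge's centre is when fully home: dock x = +25 mm, y = 0, 50 mm above the worktop, axes as the dock's. There the foot's front meets the grey pump block (50 mm high, 104 mm wide, 45 mm thick) that closes the track from dock x = +65 mm on.
- cartridge_mid (a point): Centre, 50 mm up, of the loose cartridge to load (0.35 kg): white slab 64 mm long (x), 32 mm thick (y), flat sides 8-92 mm up, low grey cap, 100 mm high in all, on a black rectangular foot 80 (x) x 62 (y) x 8 mm. Grip across the thickness about 68 mm up, so the fingers pass over the rails. Long axis goes along the track, either end first.
- drum_mid (a point): Centre, 50 mm up, of a bystander not to be moved: a loose white round cartridge 60 mm in diameter, 100 mm high, on a round black base 90 mm across, too broad for the track.
Not all that is in view belongs to the job. Several things look just like the dock: the one meant starts nearest to the robot's base.

How it is judged:
By the outcome, as a careful person would: the job done as asked, in the order asked, and still so for the second after the job is handed in, with the robot touching nothing.
It also fails if it takes over 45 s, if anything falls off the work surface, if the arm or the gripper's body presses on something with over 40 N, if the wrist force passes 120 N, or if a joint passes its speed limit or range.

## Working session

There is one attempt and no reset: what is moved stays moved. The work goes in short steps, Python scripts to look and compute and a shell command to move; the robot and the scene stay as the last step left them, time stands still between calls to the robot, and variables do not carry over. Pictures are saved under pics/ and viewed, and the job is handed in when it is done.

```bash
mkdir -p pics; cat > h.py <<'E'
import numpy as np,cv2
from rig import bot,optics,spotter
def cap(n,f=None):
    c=optics.capture(n)
    if f: cv2.imwrite('pics/'+f,c['pixels'][:,:,::-1])
    return c
def cloud(c):
    z=c['z_map'];v,u=np.mgrid[:420,:560]
    K=c['mtx'];P=np.stack([(u-K[0,2])/K[0,0]*z,(v-K[1,2])/K[1,1]*z,z],-1)
    T=c['world_from_camera'];return P@T[:3,:3].T+T[:3,3]
def pix(c,p):
    T=np.linalg.inv(c['world_from_camera']);q=T[:3,:3]@np.array(p)+T[:3,3];q=c['mtx']@q;return q[:2]/q[2]
E
python3 - <<'E'
from h import *
np.set_printoptions(precision=3,suppress=True)
for n in ['scene','top','wrist']:
    c=cap(n,n+'0.png');print(n,c['world_from_camera'][:3,3],c['mtx'][0,0])
    for q in ['dock','cartridge_mid','drum_mid','dock_home']:
        try:
            for d in spotter.find_in(n,q): print(q,np.array(d['location']),round(d['confidence'],2),pix(c,d['location']).round())
        except Exception as e: print(q,e)
print(bot.read_state())
E
```

```text
scene [1.241 0.737 1.234] 530.2815367297208
dock [0.474 0.517 0.028] 0.75 [413. 278.]
dock [0.514 0.226 0.026] 0.73 [318. 227.]
dock [0.735 0.232 0.027] 0.67 [266. 278.]
cartridge_mid [ 0.646 -0.186  0.047] 0.74 [184. 174.]
drum_mid [ 0.49  -0.26   0.048] 0.72 [206. 135.]
dock_home [0.468 0.513 0.026] 0.87 [413. 276.]
dock_home [0.736 0.23  0.03 ] 0.84 [265. 277.]
dock_home [0.513 0.228 0.029] 0.55 [319. 226.]
top [0.42  0.125 1.249] 546.3744924801005
dock [0.51  0.216 0.026] 0.95 [230. 248.]
dock [0.737 0.227 0.023] 0.63 [226. 150.]
dock [0.471 0.513 0.025] 0.63 [ 96. 267.]
cartridge_mid [ 0.629 -0.197  0.061] 0.58 [416. 192.]
drum_mid [ 0.472 -0.265  0.071] 0.84 [451. 262.]
dock_home [0.476 0.515 0.026] 0.98 [ 94. 265.]
dock_home [0.509 0.218 0.027] 0.81 [230. 249.]
dock_home [0.73  0.225 0.025] 0.73 [227. 153.]
wrist [ 0.326 -0.538  0.386] 338.13691756386544
{'time_s': 0.75, 'joint_positions': array([-75.428,  30.218,  82.086,   0.002,  67.687, -10.23 ]), 'qvel': array([-0.028,  0.031, -0.054, -0.008, -0.003,  0.116]), 'tau': array([ -0.001, -43.991, -17.697,   0.063,   0.05 ,  -0.   ]), 'position': array([ 0.262, -0.567,  0.223]), 'tcp_rot': array([[ 0.419,  0.   ,  0.908],
       [-0.908, -0.   ,  0.419],
       [ 0.   , -1.   ,  0.   ]]), 'force': array([-0.153,  0.142,  0.338]), 'moment': array([-0.031,  0.059,  0.02 ]), 'opening': 0.9991467659458232}
```

```bash
python3 -c "
import cv2,numpy as np
a=[cv2.imread(f'pics/{n}0.png') for n in ('scene','top','wrist')]
cv2.imwrite('pics/m0.png',cv2.resize(np.vstack([np.hstack(a[:2])]),(800,300)))"
```

```text
(no output)
```

View pics/top0.png

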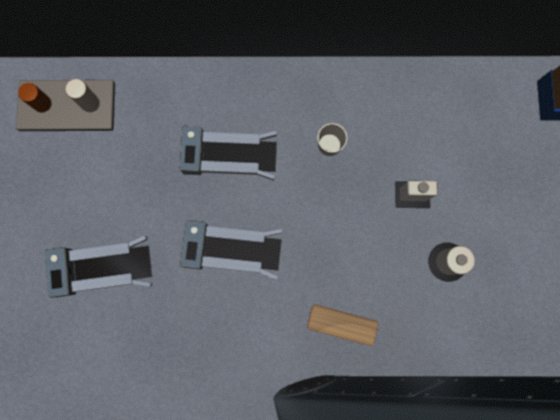

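View pics/scene0.png

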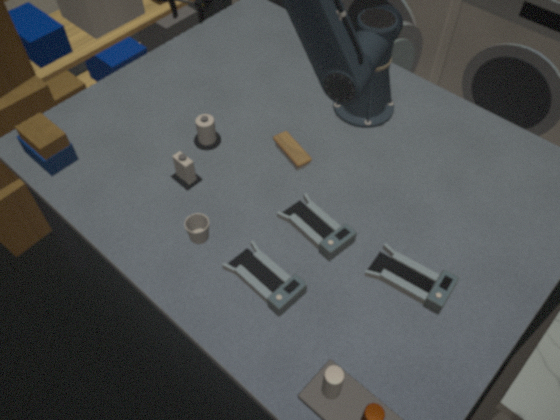

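The top picture shows three dock look-alikes, at px (230,248), (226,152) and (96,267). The first is nearest the base (0.555 m against 0.70 and 0.77 m), and its mouth faces right (world -y). For the cartridge:
- The slab with the rectangular foot at (420,190) is the one to load.
- The round one at (460,260) is the bystander.
- The cup at (332,138), the wooden block at (343,325) and the items on the tray at (77,90) and (33,97) are not part of the job.

Next I'll fit poses and take a close crop.

```bash
cat >> h.py <<'E'
def rect(P,sel):
    p=P[sel][:,:2].astype(np.float32);(c,s,a)=cv2.minAreaRect(p*1000);return np.array(c)/1000,s,a,sel.sum(),np.median(P[sel][:,2])
E
python3 - <<'E'
from h import *
np.set_printoptions(precision=4,suppress=True)
for n in ['top','scene']:
    c=cap(n);P=cloud(c);x,y,z=P[...,0],P[...,1],P[...,2]
    print(n,'table',np.median(z[(abs(x-.56)<.03)&(abs(y+.05)<.05)]))
    D=(abs(x-.51)<.1)&(abs(y-.22)<.16)
    print('rails',rect(P,D&(z>.021)&(z<.031)),'\npump',rect(P,D&(z>.043)&(z<.06)))
    for s in (0,1):
        pass
    C=(abs(x-.64)<.07)&(abs(y+.19)<.07)
    print('slabtop',rect(P,C&(z>.085)&(z<.12)),'\nfoot',rect(P,C&(z>.005)&(z<.012)))
    print('slab max',np.percentile(z[C],99.8))
    D2=(abs(x-.48)<.07)&(abs(y+.27)<.07); print('drum',rect(P,D2&(z>.085)&(z<.12)))
    for l,(cx,cy) in {'d':(.51,.2),'c':(.64,-.19)}.items():
        u,v=pix(c,[cx,cy,.03]).astype(int);cr=c['pixels'][max(v-60,0):v+60,max(0,u-75):u+75,::-1]
        cv2.imwrite(f'pics/{n}_{l}.png',cv2.resize(cr,None,fx=2.6,fy=2.6,interpolation=2))
a=[cv2.imread(f'pics/{n}.png') for n in('top_d','top_c','scene_d','scene_c')]
cv2.imwrite('pics/crops.png',np.vstack([np.hstack(a[:2]),np.hstack(a[2:])])[:600])
E
```

```text
top table 0.0006792473408980815
rails (array([0.5102, 0.2102]), (204.8050537109375, 110.59693145751953), 83.14256286621094, np.int64(1177), np.float64(0.026363850160536995)) 
pump (array([0.5193, 0.2953]), (48.32475280761719, 103.93865966796875), 83.76612854003906, np.int64(986), np.float64(0.05068147197805428))
slabtop (array([ 0.6319, -0.2025]), (31.63693618774414, 63.529117584228516), 0.08899343013763428, np.int64(430), np.float64(0.09306545191914994)) 
foot (array([ 0.6399, -0.1899]), (138.96910095214844, 139.88998413085938), 0.03376195579767227, np.int64(423), np.float64(0.007565380054514792))
slab max 0.10340670950527853
drum (array([ 0.4759, -0.2767]), (57.402923583984375, 58.79563903808594), 44.06698226928711, np.int64(619), np.float64(0.09334692015528656))
scene table 0.002372682413607441
rails (array([0.5103, 0.2167]), (213.79051208496094, 110.3836669921875), 82.9719467163086, np.int64(649), np.float64(0.027212505348286786)) 
pump (array([0.5198, 0.2966]), (51.08555603027344, 106.74247741699219), 82.224609375, np.int64(563), np.float64(0.0518967093149274))
slabtop (array([ 0.6335, -0.2008]), (32.50788879394531, 72.44798278808594), 0.1702834814786911, np.int64(196), np.float64(0.09465728930499095)) 
foot (array([ 0.6392, -0.1898]), (137.6568145751953, 137.26431274414062), 89.95719909667969, np.int64(267), np.float64(0.007290765813910305))
slab max 0.10526189702326202
drum (array([ 0.4761, -0.2745]), (62.32174301147461, 55.05996322631836), 83.91612243652344, np.int64(222), np.float64(0.09403476401413413))
```

View pics/crops.png

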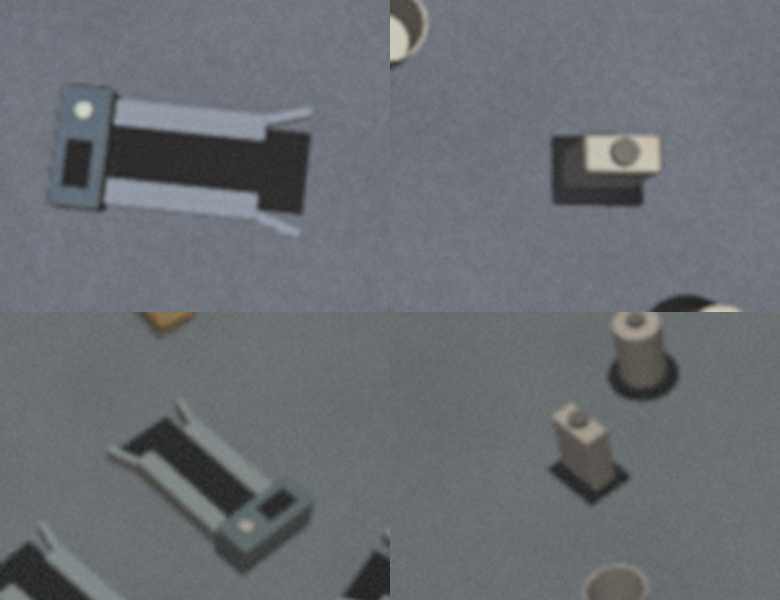

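The crop confirms the choice. The slab stands on a rectangular foot with its long axis along world y, at about (0.632, -0.202). The dock's x axis points at about 83° in world, with its origin near (0.509, 0.209) and its mouth toward -y. I'll move above the cartridge and check with the wrist camera.

```bash
python3 -m inch '[[[-0.015,0,0.041],-1.1],[[-0.03,0,0.08],-2.2],[[-0.045,0,0.12],-3.3],[[-0.06,0.005,0.16],-4.4],[[-0.075,0.005,0.2],-5.5],[[-0.09,0.005,0.24],-6.6],[[-0.105,0.005,0.28],-7.7],[[-0.12,0.005,0.32],-8.8],[[-0.135,0.005,0.36],-9.9],[[-0.15,0.005,0.4],-11],[[-0.16,0.01,0.44],-12],[[-0.17,0.01,0.475],-13]]' -1
python3 -m inch '[[[0,0,0],0],[[0,0,0],0]]'
python3 - <<'E'
from h import *
np.set_printoptions(precision=4,suppress=True)
s=bot.read_state();print(s['time_s'],s['position'],s['tcp_rot'],s['joint_positions'])
c=cap('wrist','w1.png');P=cloud(c);z=P[...,2];x,y=P[...,0],P[...,1]
C=(abs(x-.64)<.07)&(abs(y+.19)<.07)
print(rect(P,C&(z>.085)&(z<.12)))
m=spotter.masks_of('wrist','cartridge_mid');print([ (d['confidence'],d['pixels'].sum()) for d in m])
E
```

```text
time_s: 1.85
position: [0.6191, -0.2153, 0.2125]
tcp_rot: [[1.0, -0.0, -0.001], [0.001, 0.0, 1.0], [-0.0, -1.0, 0.0]]
force: [0.6, -1.5, 0.1]
opening: 0.999
time_s: 2.02
position: [0.6194, -0.2151, 0.2123]
tcp_rot: [[1.0, -0.0, -0.0], [0.0, -0.0, 1.0], [-0.0, -1.0, -0.0]]
force: [0.2, 0.9, -1.1]
opening: 0.999
2.0167 [ 0.6194 -0.2151  0.2123] [[ 1.     -0.0002 -0.0004]
 [ 0.0004 -0.0002  1.    ]
 [-0.0002 -1.     -0.0002]] [-28.8909  33.2521  77.9735  -0.0169  68.778  -28.9069]
(array([ 0.6319, -0.2046]), (64.01011657714844, 32.06460189819336), 88.41455078125, np.int64(2674), np.float64(0.09361470913507614))
[(0.95, np.int64(4646))]
```

View pics/w1.png

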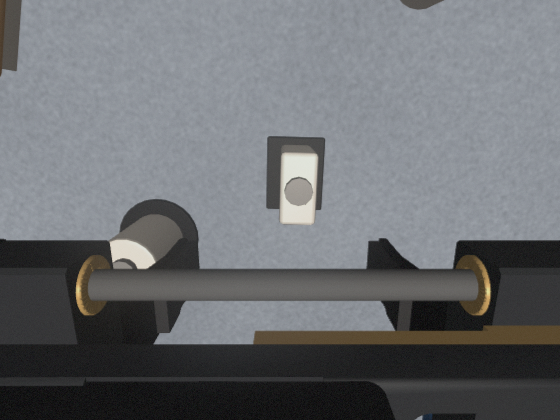

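The wrist view shows the slab on its foot at px (300,185), upright. It measures (0.632, -0.204) with its top at z 0.094, which agrees with the top view (0.632, -0.2025). The round cartridge at (150,240) is clear of the left finger's line. I'll descend and grip.

```bash
python3 -m inch '[[[0.0126,0.01,0.0115],0],[[0.0126,0.045,0.0115],0],[[0.0126,0.08,0.0115],0],[[0.0126,0.11,0.0115],0],[[0.0126,0.14,0.0115],0],[[0.0126,0.155,0.0115],0],[[0.0126,0.163,0.0115],0],[[0.0126,0.163,0.0115],0]]' -1
python3 -m inch '[[[0,0,0],0],[[0,0,0],0],[[0,0,0],0],[[0,0,0],0],[[0,0,0],0],[[0,0,0],0],[[0,0,0],0],[[0,0,0],0]]' 1
python3 -m inch '[[[0,-0.02,0],0],[[0,-0.05,0],0],[[0,-0.05,0],0]]'
python3 - <<'E'
from h import *
c=cap('wrist','w2.png');s=bot.read_state();print(s['position'],s['force'],s['opening']*87)
c=cap('scene','s2.png');u,v=pix(c,s['position']).astype(int)
cv2.imwrite('pics/s2c.png',cv2.resize(c['pixels'][v-80:v+80,u-100:u+100,::-1],None,fx=3,fy=3))
E
```

```text
time_s: 2.78
position: [0.6289, -0.206, 0.0473]
tcp_rot: [[1.0, -0.004, 0.006], [-0.006, 0.002, 1.0], [-0.004, -1.0, 0.002]]
force: [0.6, 0.1, -0.6]
opening: 0.997
time_s: 3.45
position: [0.6308, -0.2057, 0.0499]
tcp_rot: [[1.0, 0.0, 0.003], [-0.003, -0.0, 1.0], [0.0, -1.0, -0.0]]
force: [0.3, -0.8, -0.2]
opening: 0.48
time_s: 3.7
position: [0.6337, -0.2071, 0.1042]
tcp_rot: [[1.0, 0.008, 0.003], [-0.003, -0.004, 1.0], [0.008, -1.0, -0.004]]
force: [1.6, -0.4, -1.5]
opening: 0.364
[ 0.6329232  -0.20677498  0.10224102] [ 0.07092852  0.07636922 -2.38909554] 32.237583248414026
```

View pics/w2.png

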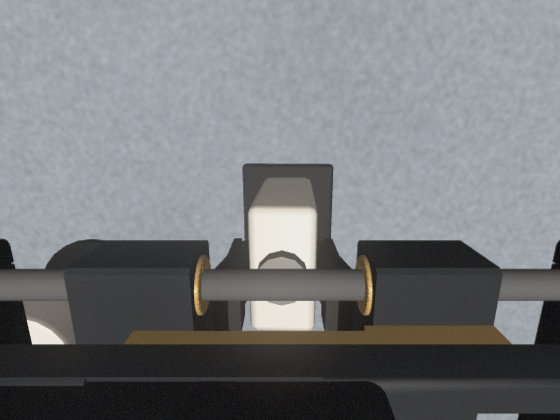

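View pics/s2c.png

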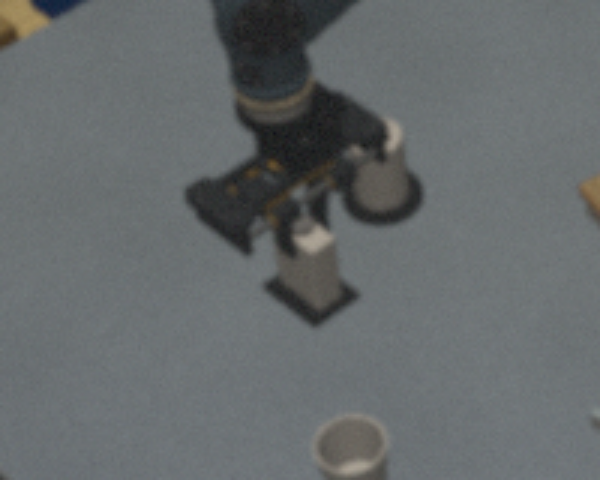

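The lift began before the fingers had fully shut: opening 0.48 then, now 32 mm on the slab. I'll measure where the cartridge sits in the hand, and refine the dock pose.

```bash
python3 - <<'E'
from h import *
np.set_printoptions(precision=4,suppress=True)
s=bot.read_state();p=s['position'];print(s['time_s'],p,s['opening']*87,s['force'])
for n in('wrist','scene'):
    c=cap(n);P=cloud(c);x,y,z=np.moveaxis(P,-1,0)
    m=spotter.masks_of(n,'cartridge_mid')[0];M=cv2.erode(m['pixels'].astype(np.uint8),np.ones((3,3)))>0
    M&=c['z_map']>0
    zz=z[M];print(n,m['confidence'],M.sum(),np.percentile(zz,[1,5,10,25,50,75,90,95,99]))
    g=c['pixels'].mean(-1);print(' dark(foot) z',np.percentile(z[M&(g<(70 if n=='wrist' else 50))],[5,25,50,75,95]) if (M&(g<50)).any() else None)
    h,b=np.histogram(zz,bins=np.arange(0,.2,.004));print({round(b[i],3):h[i] for i in range(len(h)) if h[i]>8})
    if n=='wrist':
        K=M&(z>np.percentile(zz,50)-.0)&(g>120);print(rect(P,K))
        F=M&(g<70);print('foot',rect(P,F))
# dock geometry from top view
c=cap('top');P=cloud(c);x,y,z=np.moveaxis(P,-1,0)
D=(abs(x-.51)<.1)&(abs(y-.22)<.16)
a=np.deg2rad(83.3)
for it in range(3):
    e=np.array([np.cos(a),np.sin(a)]);nrm=np.array([-e[1],e[0]])
    o=np.array([.509,.2086]);q=(P[...,:2]-o);dx=q@e;dy=q@nrm
    R=D&(z>.021)&(z<.032)&(abs(dx)<.055)
    cs=[]
    for sg in(1,-1):
        k=R&(sg*dy>.015);xs=np.linspace(-.05,.05,11);
        cx=[(xi,np.median(dy[k&(abs(dx-xi)<.006)]),) for xi in xs];cs.append(np.polyfit(*np.array(cx).T,1))
    print(np.rad2deg(a),cs);a+=np.mean([f[0] for f in cs])
pu=D&(z>.043)&(z<.06);print('pump dx,dy',np.percentile(dx[pu],[2,50,98]),np.percentile(dy[pu],[2,50,98]))
E
```

```text
3.8 [ 0.6313 -0.206   0.1003] 31.87455913197558 [ 0.469  -0.2486 -3.0541]
wrist 0.85 9819 [0.0342 0.0351 0.0359 0.0384 0.119  0.1202 0.121  0.1251 0.1285]
 dark(foot) z None
{np.float64(0.032): np.int64(1054), np.float64(0.036): np.int64(1444), np.float64(0.04): np.int64(39), np.float64(0.044): np.int64(46), np.float64(0.048): np.int64(55), np.float64(0.052): np.int64(55), np.float64(0.056): np.int64(56), np.float64(0.06): np.int64(49), np.float64(0.064): np.int64(58), np.float64(0.068): np.int64(67), np.float64(0.072): np.int64(73), np.float64(0.076): np.int64(64), np.float64(0.08): np.int64(86), np.float64(0.084): np.int64(82), np.float64(0.088): np.int64(95), np.float64(0.092): np.int64(91), np.float64(0.096): np.int64(98), np.float64(0.1): np.int64(108), np.float64(0.104): np.int64(122), np.float64(0.108): np.int64(121), np.float64(0.112): np.int64(174), np.float64(0.116): np.int64(2812), np.float64(0.12): np.int64(2441), np.float64(0.124): np.int64(311), np.float64(0.128): np.int64(218)}
(array([ 0.6306, -0.2051]), (61.44435119628906, 30.031810760498047), 89.72296142578125, np.i
[... 638 characters left out ...]
64(11), np.float64(0.068): np.int64(20), np.float64(0.072): np.int64(14), np.float64(0.076): np.int64(15), np.float64(0.08): np.int64(15), np.float64(0.084): np.int64(13), np.float64(0.088): np.int64(14), np.float64(0.092): np.int64(11), np.float64(0.096): np.int64(12), np.float64(0.104): np.int64(13), np.float64(0.108): np.int64(10), np.float64(0.112): np.int64(24), np.float64(0.116): np.int64(38), np.float64(0.12): np.int64(13)}
83.3 [array([-0.0105,  0.0338]), array([ 0.0063, -0.0341])]
83.17831886432653 [array([-0.005 ,  0.0336]), array([ 0.006 , -0.0341])]
83.20565168972777 [array([-0.0054,  0.0336]), array([ 0.0049, -0.0341])]
pump dx,dy [0.0663 0.0877 0.1099] [-0.0494  0.0009  0.0496]
```

The slab top sits at z 0.120 with TCP at 0.100, so the pads hold only about 92 mm up, at the very top edge. I'll set it down here and regrip at the proper height, with more closing time.

```bash
python3 -m inch '[[[0,0.01,0],0],[[0,0.018,0],0],[[0,0.022,0],0],[[0,0.025,0],0],[[0,0.026,0],0],[[0,0.026,0],0],[[0,0.026,0],0]]'
python3 -m inch '[[[0,0,0],0],[[0,0,0],0],[[0,0,0],0],[[0,0,0],0],[[0,0,0],0],[[0,0,0],0],[[0,0.008,0],0],[[0,0.016,0],0],[[0,0.024,0],0],[[0,0.025,0],0],[[0,0.025,0],0],[[0,0.025,0],0]]' -1
python3 -m inch '[[[0,0,0],0],[[0,0,0],0],[[0,0,0],0],[[0,0,0],0],[[0,0,0],0],[[0,0,0],0],[[0,0,0],0],[[0,0,0],0],[[0,0,0],0],[[0,0,0],0],[[0,0,0],0],[[0,0,0],0]]' 1
python3 -m inch '[[[0,0,0],0],[[0,0,0],0],[[0,-0.01,0],0],[[0,-0.03,0],0],[[0,-0.04,0],0],[[0,-0.04,0],0]]'
python3 - <<'E'
from h import *
np.set_printoptions(precision=4,suppress=True)
c=cap('wrist','w3.png');P=cloud(c);z=P[...,2]
s=bot.read_state();print(s['position'],s['tcp_rot'],s['opening']*87,s['force'])
M=spotter.masks_of('wrist','cartridge_mid')[0]['pixels'];M=(cv2.erode(M.astype(np.uint8),np.ones((3,3)))>0)&(c['z_map']>0)
zm=np.median(z[M&(z>.11)]);print(rect(P,M&(abs(z-zm)<.006)),'foot z',np.median(z[M&(z<.06)]))
E
```

```text
time_s: 4.63
position: [0.6309, -0.2056, 0.0741]
tcp_rot: [[1.0, 0.0, 0.003], [-0.003, 0.0, 1.0], [0.0, -1.0, 0.0]]
force: [-0.4, 1.4, 2.4]
opening: 0.363
time_s: 5.63
position: [0.6306, -0.2057, 0.0482]
tcp_rot: [[1.0, -0.001, 0.004], [-0.004, 0.0, 1.0], [-0.001, -1.0, 0.0]]
force: [0.2, 0.1, -0.3]
opening: 0.991
time_s: 6.63
position: [0.6312, -0.2058, 0.0487]
tcp_rot: [[1.0, 0.001, 0.004], [-0.004, -0.0, 1.0], [0.001, -1.0, -0.0]]
force: [0.9, 0.3, 0.4]
opening: 0.363
time_s: 7.13
position: [0.6322, -0.2065, 0.0915]
tcp_rot: [[1.0, 0.004, 0.003], [-0.003, -0.002, 1.0], [0.004, -1.0, -0.002]]
force: [0.9, -0.4, -2.2]
opening: 0.367
[ 0.6315 -0.2062  0.0902] [[ 1.      0.0025  0.0035]
 [-0.0035 -0.0014  1.    ]
 [ 0.0025 -1.     -0.0014]] 31.671555197889024 [ 0.5161  0.4119 -3.2717]
(array([ 0.6314, -0.1966]), (45.60618591308594, 32.061973571777344), 88.79253387451172, np.int64(4328), np.float64(0.1360731826097319)) foot z 0.05238606546364896
```

View pics/w3.png

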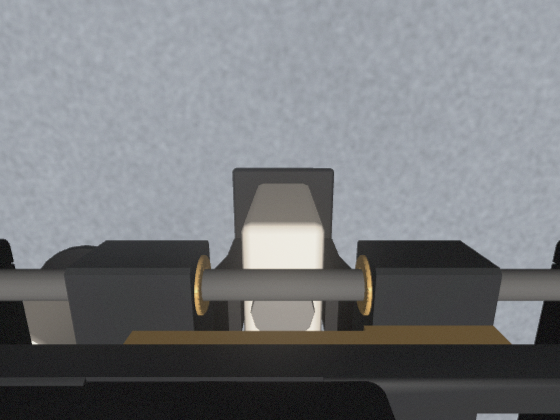

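Now it is held at the right height: TCP was 0.0487 with the foot on the table. The picture shows it upright and square at px (283,240). I'll carry it to just before the dock mouth, to dock x ≈ -165 mm, turning +6.6°.

```bash
python3 -m inch '[[[-0.008,0,0.014],0.1],[[-0.024,0,0.042],0.25],[[-0.04,0,0.07],0.4],[[-0.056,0,0.098],0.55],[[-0.072,0,0.126],0.7],[[-0.088,0,0.154],0.85],[[-0.104,0,0.182],1.0],[[-0.12,0,0.21],1.15],[[-0.134,0,0.234],1.25],[[-0.141,0,0.247],1.3],[[-0.1434,0,0.251],1.32],[[-0.1434,0,0.251],1.32]]'
python3 -m inch '[[[0,0,0],0],[[0,0,0],0],[[0,0,0],0]]'
cat > m.py <<'E'
from h import *
import sys
np.set_printoptions(precision=4,suppress=True)
t=sys.argv[1]
for n in('wrist','top','scene'):
    c=cap(n,f'{n}{t}.png')
    s=bot.read_state()
    if n=='wrist':
        p=s['position'];o=np.array([.509,.2096]);a=np.deg2rad(83.2);e=np.array([np.cos(a),np.sin(a)]);q=p[:2]-o
        R=s['tcp_rot'];print(s['time_s'],p,'dock x,y mm',1000*q@e,1000*(q@[-e[1],e[0]]),'zaxis',np.degrees(np.arctan2(R[1,2],R[0,2])),s['force'],s['opening']*87)
    else:
        u,v=pix(c,[.51,.16,.05]).astype(int);cv2.imwrite(f'pics/{n}{t}c.png',cv2.resize(c['pixels'][v-75:v+75,u-100:u+100,::-1],None,fx=2,fy=2,interpolation=2))
a=[cv2.imread(f'pics/{n}{t}c.png') for n in('top','scene')]
w=cv2.resize(cv2.imread(f'pics/wrist{t}.png'),(400,300))
cv2.imwrite(f'pics/j{t}.png',np.vstack([np.hstack(a),np.hstack([w,w*0])]))
E
python3 m.py 4
```

```text
time_s: 8.23
position: [0.487, 0.0467, 0.0882]
tcp_rot: [[0.993, -0.002, 0.116], [-0.116, 0.0, 0.993], [-0.002, -1.0, -0.0]]
force: [0.9, -0.0, -2.6]
opening: 0.364
time_s: 8.48
position: [0.4894, 0.0446, 0.0886]
tcp_rot: [[0.993, 0.001, 0.12], [-0.12, -0.0, 0.993], [0.001, -1.0, -0.0]]
force: [0.2, -0.4, -2.1]
opening: 0.366
8.5333 [0.4892 0.0447 0.0886] dock x,y mm -166.05777819209501 0.16694886096613745 zaxis 83.11317249413386 [-0.593   0.5063 -2.3221] 31.903799168793405
```

View pics/j4.png

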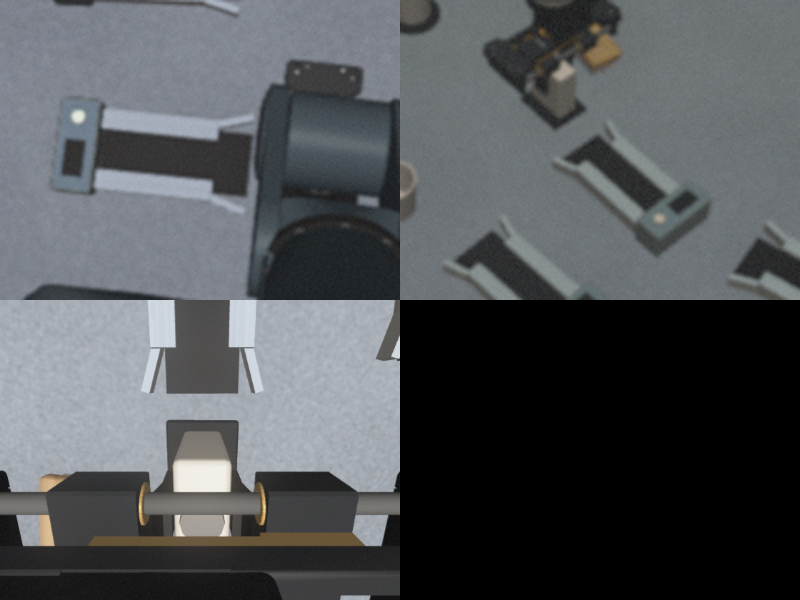

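The wrist view shows the dock mouth straight ahead of the foot, with the track centred at about x=202 and the foot centred at 202. I'll lower it to just above the worktop and start the slide.

```bash
python3 -m inch '[[[0,0.012,0],0],[[0,0.024,0],0],[[0,0.032,0],0],[[0,0.037,0],0],[[0,0.0385,0],0],[[0,0.0385,0],0]]'
python3 -m inch '[[[0,0,0.008],0],[[0,0,0.018],0],[[0,0,0.028],0],[[0,0,0.038],0],[[0,0,0.048],0],[[0,0,0.058],0],[[0,0,0.068],0],[[0,0,0.078],0],[[0,0,0.086],0],[[0,0,0.09],0],[[0,0,0.09],0],[[0,0,0.09],0]]'
python3 m.py 5
```

```text
time_s: 9.13
position: [0.4881, 0.0457, 0.0498]
tcp_rot: [[0.993, -0.001, 0.119], [-0.119, 0.0, 0.993], [-0.001, -1.0, 0.0]]
force: [0.8, 0.3, -2.3]
opening: 0.366
time_s: 10.13
position: [0.4988, 0.1353, 0.0501]
tcp_rot: [[0.993, -0.0, 0.118], [-0.118, -0.0, 0.993], [-0.0, -1.0, -0.0]]
force: [-0.3, -0.1, -2.8]
opening: 0.362
10.1833 [0.4987 0.135  0.0501] dock x,y mm -75.32439430358201 1.3575004148282896 zaxis 83.19943688070873 [ 0.3813  0.1992 -3.3284] 31.821677607515497
```

View pics/j5.png

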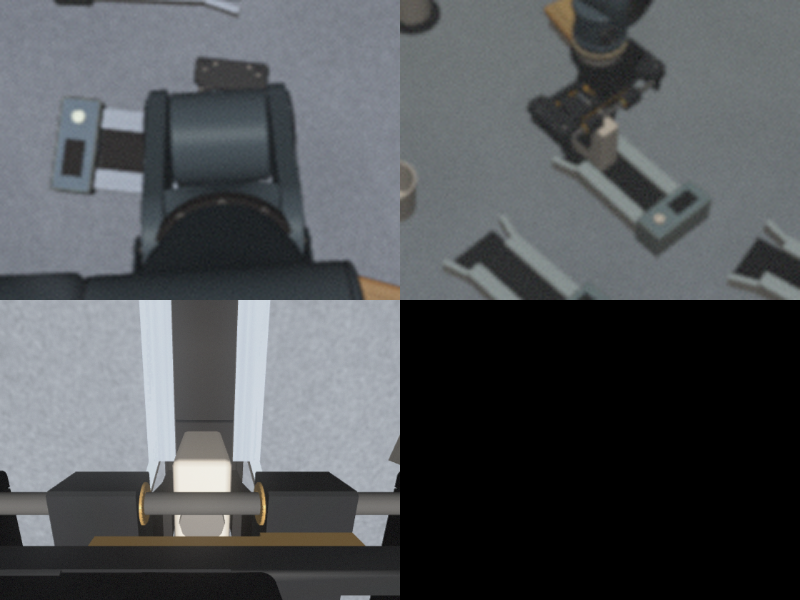

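The foot's front is now under the lips with no contact force. The slot centre is at x=205 against 202 for the slab, so I'm about 1 mm off and will correct that while sliding on.

```bash
python3 -m inch '[[[0.0005,0,0.008],0],[[0.001,0,0.018],0],[[0.001,0,0.028],0],[[0.001,0,0.038],0],[[0.001,0,0.048],0],[[0.001,0,0.058],0],[[0.001,0,0.068],0],[[0.001,0,0.078],0],[[0.001,0,0.086],0],[[0.001,0,0.09],0],[[0.001,0,0.09],0],[[0.001,0,0.09],0]]'
python3 m.py 6
```

```text
time_s: 11.28
position: [0.5104, 0.2245, 0.0501]
tcp_rot: [[0.993, -0.0, 0.118], [-0.118, -0.0, 0.993], [-0.0, -1.0, -0.0]]
force: [0.3, -0.9, -1.9]
opening: 0.367
11.3333 [0.5103 0.2242 0.0501] dock x,y mm 14.599486824043042 0.4552566925821867 zaxis 83.20207427473417 [-0.1538 -0.3947 -2.0888] 31.80308808349378
```

View pics/wrist6.png

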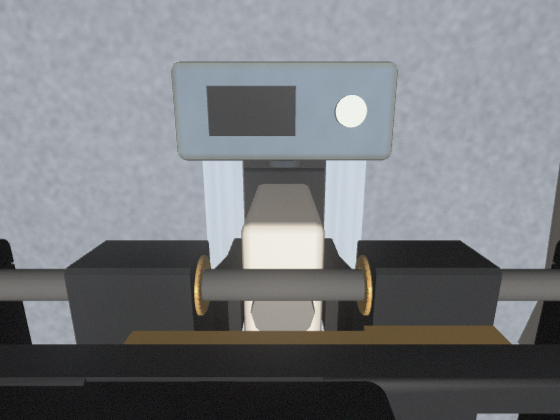

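The foot's front edge (row 168) is close to the pump's foot (row about 160), with roughly 9 mm to go. I'll creep until the force shows contact, touching the foot down first.

```bash
python3 -m inch '[[[0,0.001,0.002],0],[[0,0.001,0.004],0],[[0,0.001,0.006],0],[[0,0.001,0.007],0],[[0,0.001,0.008],0],[[0,0.001,0.008],0]]'
python3 -m inch '[[[0,0,0.001],0],[[0,0,0.0015],0],[[0,0,0.002],0],[[0,0,0.002],0],[[0,0,0.002],0]]'
python3 m.py 7
```

```text
time_s: 11.93
position: [0.5116, 0.2326, 0.0492]
tcp_rot: [[0.993, 0.0, 0.118], [-0.118, 0.0, 0.993], [0.0, -1.0, 0.0]]
force: [0.4, 0.2, -2.7]
opening: 0.363
time_s: 12.35
position: [0.5117, 0.2342, 0.0492]
tcp_rot: [[0.993, -0.0, 0.118], [-0.118, -0.0, 0.993], [-0.0, -1.0, -0.0]]
force: [0.3, -0.4, -2.5]
opening: 0.364
12.4 [0.5117 0.2342 0.0492] dock x,y mm 24.735442926640157 0.20606663060245245 zaxis 83.19947408733485 [-0.4262 -0.5347 -3.1781] 31.685304251477444
```

View pics/wrist7.png

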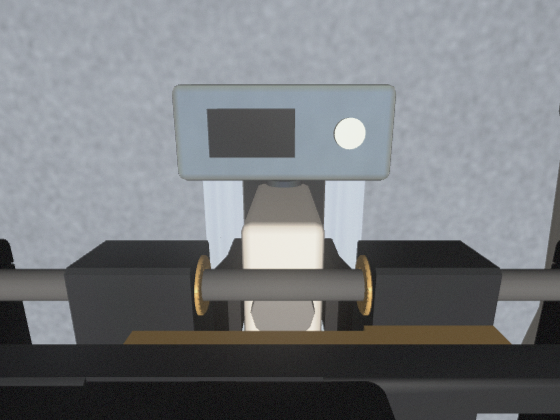

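No contact force yet, so I keep creeping.

```bash
for i in 1; do :; done
python3 -m inch '[[[0,0,0.0005],0],[[0,0,0.001],0],[[0,0,0.001],0],[[0,0,0.001],0]]' | grep -E 'pos|force'
python3 -m inch '[[[0,0,0.0005],0],[[0,0,0.001],0],[[0,0,0.001],0],[[0,0,0.001],0]]' | grep -E 'pos|force'
python3 -m inch '[[[0,0,0.0005],0],[[0,0,0.001],0],[[0,0,0.001],0],[[0,0,0.001],0]]' | grep -E 'pos|force'
```

```text
position: [0.5117, 0.2344, 0.0493]
force: [1.0, -5.5, -0.6]
position: [0.5118, 0.2345, 0.0493]
force: [0.1, -7.8, -0.0]
position: [0.5118, 0.2347, 0.0494]
force: [0.1, -9.9, 2.6]
```

The contact force rises to 10 N along the track with no further travel, so the foot is against the pump block. I'll relax the push, seat the foot, open and lift straight up.

```bash
python3 -m inch '[[[0,0.0005,-0.001],0],[[0,0.0008,-0.0015],0],[[0,0.0008,-0.0015],0]]'
python3 -m inch '[[[0,0,0],0],[[0,0,0],0],[[0,0,0],0],[[0,0,0],0],[[0,0,0],0],[[0,0,0],0],[[0,0,0],0],[[0,0,0],0],[[0,0,0],0],[[0,0,0],0],[[0,0,0],0],[[0,0,0],0]]' -1
python3 -m inch '[[[0,-0.01,0],0],[[0,-0.03,0],0],[[0,-0.06,0],0],[[0,-0.09,0],0],[[0,-0.11,0],0],[[0,-0.12,-0.02],0],[[0,-0.12,-0.05],0],[[0,-0.12,-0.08],0],[[0,-0.12,-0.1],0],[[0,-0.12,-0.11],0],[[0,-0.12,-0.11],0],[[0,-0.12,-0.11],0]]'
python3 m.py 8; python3 - <<'E'
from h import *
np.set_printoptions(precision=4,suppress=True)
o=np.array([.509,.2096]);a=np.deg2rad(83.2);e=np.array([np.cos(a),np.sin(a)]);n=np.array([-e[1],e[0]])
for k in('wrist','scene'):
    c=cap(k);P=cloud(c);z=P[...,2];q=P[...,:2]-o;dx=q@e;dy=q@n
    C=(abs(dy)<.03)&(dx>-.06)&(dx<.0635)&(z>.085)&(z<.12);r=rect(P,C)
    pu=(abs(dy)<.06)&(dx>.055)&(dx<.12)&(z>.043)&(z<.06)
    print(k,'slab dock mm',1000*(r[0]-o)@e,1000*(r[0]-o)@n,r[1:],'pump front',1000*np.percentile(dx[pu],2))
    F=(abs(dy)<.022)&(dx>.0)&(dx<.07)&(z>.004)&(z<.014);print(' foot dx',1000*np.percentile(dx[F],[2,50,98]) if F.any() else None)
E
```

```text
time_s: 13.75
position: [0.5117, 0.2345, 0.0488]
tcp_rot: [[0.993, -0.001, 0.118], [-0.118, -0.002, 0.993], [-0.0, -1.0, -0.002]]
force: [-0.5, -5.0, 2.5]
opening: 0.366
time_s: 14.75
position: [0.5119, 0.2358, 0.0483]
tcp_rot: [[0.993, -0.0, 0.119], [-0.119, 0.0, 0.993], [-0.0, -1.0, 0.0]]
force: [0.4, 0.0, 0.1]
opening: 0.994
time_s: 15.75
position: [0.4992, 0.1267, 0.1688]
tcp_rot: [[0.993, 0.001, 0.12], [-0.12, 0.001, 0.993], [0.001, -1.0, 0.001]]
force: [0.2, 0.3, 0.8]
opening: 0.999
15.8 [0.4992 0.1272 0.1687] dock x,y mm -82.98258961101291 -0.04216200690433322 zaxis 83.18294297884714 [-0.3698  0.7134 -0.2378] 86.94814156561013
wrist slab dock mm 24.611660027604103 0.6726954997624421 ((63.35197067260742, 32.10014343261719), 83.12115478515625, np.int64(4950), np.float64(0.09360262879744088)) pump front 64.50369684351436
 foot dx [ 0.9642 34.8552 64.1887]
scene slab dock mm 27.444947737567034 -0.8504469156225134 ((65.98567199707031, 33.86650848388672), 83.27276611328125, np.int64(256), np.float64(0.09389064625460031)) pump front 57.23986172759697
 foot dx [ 0.3393  6.5589 31.6232]
```

View pics/wrist8.png

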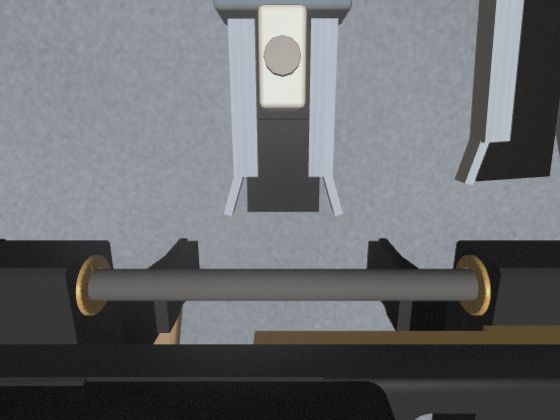

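View pics/scene8.png

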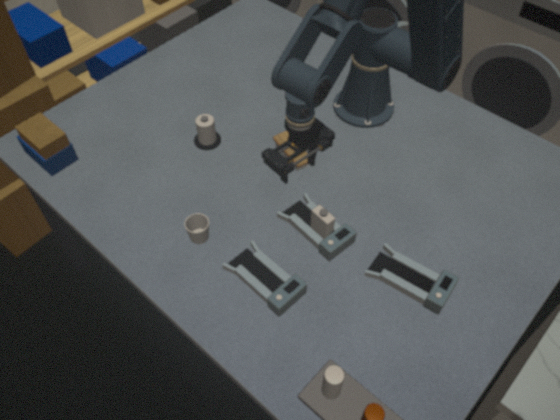

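The wrist view shows the cartridge upright in the track at px (283,55), with the foot's rear edge at row 118. The slab centre measures dock x = 24.6 mm, y = 0.7 mm. The scene view shows the round cartridge still at (206,135), where it started.

```bash
python3 -c "
from rig import bot
s=bot.read_state();print(s['time_s'],s['force']);print(bot.hand_in())"
```

```text
16.0 [0.1329424  0.11586974 0.00954682]
the job is handed in; nothing more can be done
None
```

The cartridge with the rectangular foot is loaded in the dock nearest the base, standing fully home, and I handed the job in at 16 s. I slid it in from the flared end until the foot met the pump block, where the push force rose to about 10 N with almost no further travel. Then I let go and backed the gripper off.

**Regrip:** my first grip was too high on the slab because I began lifting before the fingers had shut. I set the cartridge down where it was and gripped it again at the right height.

**Last checks:**
- **Wrist camera:** slab centre at dock x = 24.6 mm and y = 0.7 mm against the target of 25 and 0, upright and in line with the track to within 0.1°.
- **Scene camera:** slab centre at x = 27.4 mm and y = -0.9 mm. It differs from the wrist view by about 3 mm, and its other readings were also off: it put the pump face at 57 mm instead of 65 mm. I trusted the wrist view and the contact force.
- **Bystander and robot:** in the scene picture the round cartridge had not moved. The gripper was open and clear, with no force on it.

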